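# Seat the keyed collar on the filter cell

### The job

Pick up the knurled aluminium collar from the tray and set it, the way up it lies, over the neck of the filter cell; press lightly and turn it until its hidden keyways drop over the pins. Then push it straight down against the spring until it sits fully home on the flange, and finish while still holding it pushed home, leaving the other things where they are.

Things in the scene. Friction and masses are not known exactly. Their poses are not given: they have to be found in the camera images.
- collar: Knurled bare-aluminium collar lying upright on the tray: ring 51 mm across, 34 mm high, about 130 g, 32 mm bore right through. Three keyways, 120 degrees apart (one along the collar's x), are hidden inside: 10 mm wide, cut from the bore out to 22 mm radius, 17 mm high, open only at the underside. Origin: centre of the underside, z up along the bore.
- cell: Filter cell fixed to the bench: black round foot 116 mm across, 12 mm high; steel body 80 mm across, to 39 mm; round flange 62 mm across, its top 45 mm above the bench; a brass outlet to the side. A bare-metal neck 29 mm across rises from it, straight to 80 mm above the bench, tapering to 20 mm across at 90 mm. Origin: on the axis at bench height, z up.
- pins (a point): Point on the neck's axis at the height of its three radial pins, 57 mm above the bench. Pins: 5 mm thick, 120 degrees apart, reaching 20 mm out from the axis; their turn about it differs each time, unrelated to any axes given. A collar out of line rests on them, underside 59.5 mm above the bench; within about 8 degrees of line it drops. At most 120 degrees of turning either way finds the line.
- spring_plate (a joint): Blue spring ring (46 mm across) around the neck under the pins, on the flange. 0 = up (its top 51 mm above the bench), 0.006 m = pressed level with the flange. The spring pushes up with 4 N at 0 and about 9 N at 0.006; it lifts the collar again if let go. Home: collar's underside on the flange, 45 mm above the bench.
- tray: Shallow steel tray fixed to the bench, 280 mm (its x) by 220 mm, floor 4 mm thick, rim 9 mm high. Origin: centre of the underside. On it lie the collar, the plain ring and the tin, at least 80 mm apart centre to centre.
- plain_ring: Smooth black plastic ring on the tray, 48 mm across, 12 mm high; to be left alone. Origin: centre of the underside.
- tin: Blue flat round membrane box on the tray, 48 mm across, 18 mm high; to be left alone. Origin: centre of the underside.
- amber_bottle: Amber bottle with white cap, 60 mm across, 130 mm high, beyond the work area; to be left alone. Origin: centre of the underside.
- white_jar: White jar with black cap, 64 mm across, 85 mm high, to be left alone. Origin: centre of the underside.
- multimeter: Orange multimeter lying flat, 95 x 200 x 50 mm, to be left alone. Origin: centre of the underside.
Mind the look-alikes: they are no part of the job. Several things look just like the cell: the one meant starts farthest from the robot's base.

How it is judged:
By the outcome, as a careful person would: the job done as asked, in the order asked, and still so for the second after the job is handed in, while the arm keeps its last pose, push and grip.
It also fails if it takes over 67 s, if anything falls off the work surface, if the arm or the gripper's body presses on something with over 40 N, if the wrist force passes 120 N, or if a joint passes its speed limit or range.

### The arm

A 6-joint arm with a two-finger parallel gripper is mounted at the origin on the work surface. World frame = base frame: x ahead of the robot, y to its left, z up, the work surface at z = 0. Lengths are in m, angles in rad, forces in N, time in s.
With the tool pointing down it reaches from about 0.375 to 0.925 m from the base axis. Payload 5.7 kg.
Tool frame: the origin (TCP) lies at the very end of the fingers, on their centre line; the grasp point (between the pads) lies 19 mm behind it; z points along the fingers, y is the line along which they close (so a half turn about z gives the same grasp; the last joint's range is limited). The gripper opens to 88 mm and grips with 3 to 60 N. Pads are 20 mm wide; open, the fingers measure 115 mm over their backs; the gripper's body (75 mm by 178 mm) begins 61 mm behind the grasp point.
Start: joints at [1.232, 0.359, 1.51, -0, 1.272, -0.115], TCP at [0.133, 0.585, 0.223] pointing down, gripper open.
Joint ranges: [-2.97, 2.97], [-1.01, 2.36], [0.21, 2.38], [-0.96, 4.11], [0.2, 2.71], [-2.98, 2.98]. Speed limits (rad/s): [2.39, 2.39, 3.14, 3.14, 3.14, 3.14].

### API

Orientations are given as a unit quaternion [w, x, y, z].
In Python, from workcell import bot gives the robot as it stands. The module is installed in compiled form; this text tells all that it offers.
- The arm moves only by the tool step_arm, never from a script. Its argument "increments" is a list of rows, each a list of 3 entries, a list of its own where there are three numbers: the finger opening in mm, from 0 to 87.8, then the shift along the tool's x, y, z in mm, then the turn about the tool's z in rad. A call has 1 to 8 rows; each row shifts and turns the commanded pose from where the row before left it, along the tool's axes as they then stand; what a row does not reach is not made up. A row lasts 1/8 s, in which the tool goes at most 62.5 mm and 10.7 degrees, less where a joint would pass 70% of its speed; a pose out of reach is approached as far as the arm can. A call with a gripper value outside its range is refused whole. The fingers move at their own pace and stop on an object; the grip force is fixed at half the most. Time passes only in rows, so rows that do not move let the fingers close. It gives the time, the measured TCP pose, the force, the opening and the grip force at its end, in the units of the state.
- bot.read_state(): the state, without advancing time (a new reading comes with each control period).
- bot.snapshot(name): name is "side" or "top"; returns the picture (384x512x3 uint8, red, green, blue); there is no depth.
- bot.get_calibration(name): a dict with "camera_matrix" (3x3 intrinsics, pixels), "world_from_camera" (4x4, takes a point from camera to world coordinates). Camera axes: x right, y down, z forward; pixel columns grow to the right and rows downward; lengths in m; the calibration is good to about 2 mm. A picture is of the moment at which its call begins. get_calibration takes no time and is no camera call.
- bot.finish_job(): hands the job in; it is judged then, once.
Trained networks look in the newest picture that a camera, given by its name, has taken for a name from the list of things; names that differ only in an ending like _2 or _b are one class to them, and where a whole thing is asked for, a point or a joint stands for the part that bears it (a point fixed in the world has none). Each returns a list of dicts, best first, with "p" (0 to 1); they miss things now and then, are a little off and sometimes report something else, mostly with a low value. They report only what shows in the picture. A call takes as long as a camera call. They do not tell look-alikes from the thing itself.
- bot.cut_out(name, camera): "pixels" (384x512 bool, what is visible of it) and "box" ([left, top, right, bottom] in pixels, round what is visible of it).
The state is a dict: "clock": time; "joints": joint angles; "joint_velocities": joint speeds; "tau": joint torques, N m; "tcp_pos": TCP position; "orientation": TCP orientation; "ft_force": force on the tool from outside, world axes, zero at the start; "torque": the same for the moment, N m; "finger_gap": finger opening in m; "grasp_force": force on a finger pad.
Only numpy, scipy, OpenCV 4.12 (cv2) and the standard library are available. Lean on these libraries where they do the work, as an engineer would, in place of code of your own. Each camera call takes 0.05 s, during which the arm holds its last target. There are 200 camera calls.

## Working session

There is one attempt and no reset: what is moved stays moved. The work goes in short steps, Python scripts to look and compute and a tool call to move; the robot and the scene stay as the last step left them, time stands still between calls to the robot, and variables do not carry over. Pictures are saved under pics/ and viewed, at most 10 in all, crops included, and the job is handed in when it is done.

Besides the shell and the picture viewer there is one more tool, called by a JSON object that holds its "name" and its "arguments", one argument or row to a line. step_arm: Moves the arm, as the interface text tells. Its arguments: {"type":"object","properties":{"increments":{"type":"array"}},"required":["increments"]}

```bash
mkdir -p pics
python3 - <<'E'
from workcell import bot
import cv2,numpy as np
s=bot.read_state();print({k:np.round(v,3).tolist() for k,v in s.items()})
ims=[]
for n in("side","top"):
    im=bot.snapshot(n);cv2.imwrite(f"pics/{n}0.png",im[:,:,::-1])
    c=bot.get_calibration(n);print(n,np.round(c["camera_matrix"],1).tolist(),np.round(c["world_from_camera"],4).tolist())
    for t in("collar","cell","plain_ring"):
        for d in bot.cut_out(t,n):print(n,t,round(d["p"],2),d["box"],int(d["pixels"].sum()))
E
```

```text
{'clock': 0.0, 'joints': [1.232, 0.36, 1.511, -0.0, 1.272, -0.115], 'joint_velocities': [-0.002, 0.0, 0.0, -0.001, 0.0, 0.001], 'tau': [-0.001, -51.539, -27.074, 0.068, 0.035, -0.0], 'tcp_pos': [0.133, 0.584, 0.222], 'orientation': [-0.0, 0.112, 0.994, -0.001], 'ft_force': [0.225, -1.262, -0.035], 'torque': [-0.013, -0.021, -0.039], 'grasp_force': 0.0, 'finger_gap': 0.088}
side [[348.5, 0.0, 259.9], [0.0, 348.5, 195.6], [0.0, 0.0, 1.0]] [[0.9986, -0.0234, 0.0481, 0.4405], [-0.0532, -0.5251, 0.8494, -0.9067], [0.0054, -0.8507, -0.5256, 0.6612], [0.0, 0.0, 0.0, 1.0]]
side collar 0.57 [252.4, 230.9, 271.1, 253.8] 337
side cell 0.91 [203.0, 170.3, 235.5, 190.5] 464
side cell 0.75 [254.9, 177.7, 284.4, 199.3] 459
side cell 0.69 [176.2, 151.0, 207.3, 175.1] 428
side cell 0.59 [206.2, 193.4, 239.7, 215.4] 612
side plain_ring 0.47 [276.2, 266.2, 288.1, 272.4] 50
side plain_ring 0.25 [254.5, 176.6, 285.1, 200.6] 549
top [[479.5, 0.0, 258.5], [0.0, 479.5, 189.4], [0.0, 0.0, 1.0]] [[-0.0107, -0.9946, 0.103, 0.3224], [-0.9999, 0.0093, -0.0138, 0.0423], [0.0128, -0.1031, -0.9946, 1.6985], [0.0, 0.0, 0.0, 1.0]]
top collar 0.66 [97.1, 160.7, 158.3, 194.2] 1608
top collar 0.48 [292.9, 188.9, 309.7, 200.7] 119
top cell 0.86 [220.7, 212.4, 252.9, 241.1] 869
top cell 0.8 [167.0, 219.6, 203.6, 248.1] 875
top cell 0.72 [128.9, 251.3, 161.1, 281.7] 853
top cell 0.55 [188.7, 164.6, 224.7, 197.1] 762
top plain_ring 0.46 [317.7, 167.2, 331.2, 180.8] 86
```

```bash
cat > h.py <<'E'
from workcell import bot
import numpy as np,cv2
C={n:bot.get_calibration(n) for n in("side","top")}
def ray(n,u,v):
    K=C[n]["camera_matrix"];T=C[n]["world_from_camera"]
    d=T[:3,:3]@np.linalg.solve(K,[u,v,1]);return T[:3,3],d
def atz(n,u,v,z):
    o,d=ray(n,u,v);return o+d*(z-o[2])/d[2]
def tri(a,b):
    o,d=ray("side",*a);p,e=ray("top",*b)
    s=np.linalg.lstsq(np.c_[d,-e],p-o,rcond=None)[0]
    A=o+d*s[0];B=p+e*s[1];return (A+B)/2,np.linalg.norm(A-B)
def proj(n,P):
    T=np.linalg.inv(C[n]["world_from_camera"]);p=C[n]["camera_matrix"]@(T[:3,:3]@np.asarray(P)+T[:3,3]);return p[:2]/p[2]
E
python3 - <<'E'
from h import *
a=cv2.imread("pics/side0.png");b=cv2.imread("pics/top0.png")
# centres (flange-ish) for cells at z~.04
for u,v in((236.8,226.7),(185,234),(145,266.5),(206.7,181)):print("cell",np.round(atz("top",u,v,.03),3))
for u,v in((219,180),(270,188),(192,163),(223,204)):print("side cell",np.round(atz("side",u,v,.03),3))
print(np.round(atz("top",301,195,.03),3),np.round(atz("side",261.7,242,.02),3))
cv2.imwrite("pics/a.png",cv2.resize(a[130:300,140:340],None,fx=4,fy=4,interpolation=cv2.INTER_CUBIC)[:600])
cv2.imwrite("pics/b.png",cv2.resize(b[130:300,110:365],None,fx=3.1,fy=3.1,interpolation=cv2.INTER_CUBIC))
E
```

```text
cell [0.366 0.096 0.03 ]
cell [0.343 0.275 0.03 ]
cell [0.233 0.411 0.03 ]
cell [0.527 0.2   0.03 ]
side cell [0.352 0.23  0.03 ]
side cell [0.537 0.163 0.03 ]
side cell [0.237 0.377 0.03 ]
side cell [0.373 0.066 0.03 ]
[ 0.474 -0.13   0.03 ] [ 0.491 -0.125  0.02 ]
```

View pics/a.png

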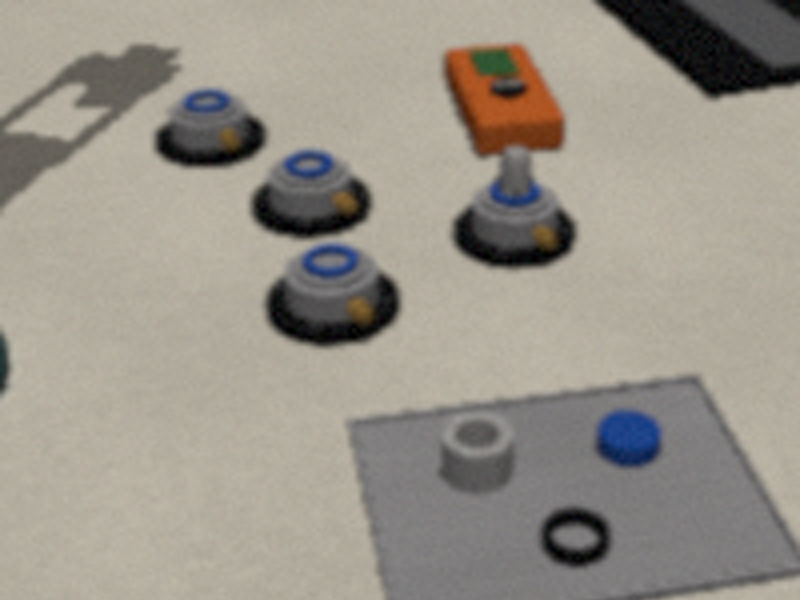

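View pics/b.png

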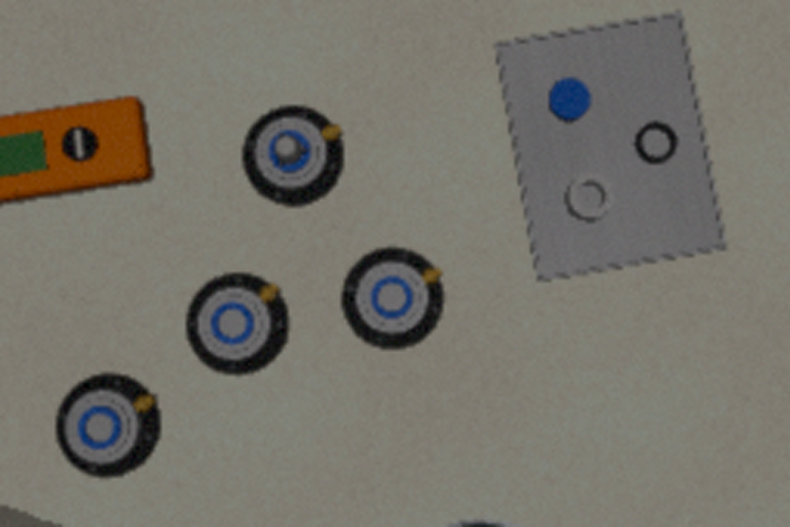

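The target is the cell at top-crop pixel (290,152), raw about (204,179), and side-crop pixel (515,215). It lies at about (0.53, 0.19), 0.56 m from the base. The three look-alikes, at raw top pixels (237,227), (185,234) and (145,266), are 0.38–0.47 m away and show no neck. The collar is at top (299,194) and side (259,240). Next I'll take a finer measurement and one confirming crop.

Run:
```python
from h import *
im={n:cv2.imread(f"pics/{n}0.png").astype(np.float32) for n in C}
def cen(n,box,f,F=6):
    l,t,r,b=box;c=cv2.resize(im[n][t:b,l:r],None,fx=F,fy=F,interpolation=cv2.INTER_CUBIC)
    m=f(c).astype(np.uint8);k,lab,st,_=cv2.connectedComponentsWithStats(m);i=1+np.argmax(st[1:,4])
    pts=np.argwhere(lab==i)[:,::-1].astype(np.int32);h=cv2.convexHull(pts)
    (x,y),ax,an=cv2.fitEllipse(h)
    return (x+.5)/F-.5+l,(y+.5)/F-.5+t,ax[0]/F,ax[1]/F
blue=lambda c:(c[...,0]-c[...,2]>35)
dark=lambda c:(c.max(2)<65)
B={}
for n,bx in(("top",(183,155,229,205)),("side",(245,160,295,203))):
    B[n]=cen(n,bx,blue);D=cen(n,bx,dark)
    print(n,"blue",np.round(B[n],2),np.round(atz(n,*B[n][:2],.051),4),"foot",np.round(D,2),np.round(atz(n,*D[:2],.012),4))
print("tri blue",[np.round(q,4) for q in tri(B["side"][:2],B["top"][:2])])
t=cv2.resize(im["top"][155:215,185:325],None,fx=5.7,fy=5.7,interpolation=cv2.INTER_CUBIC)[:,:798]
s=cv2.resize(im["side"][215:260,235:295],None,fx=5.5,fy=5.5,interpolation=cv2.INTER_CUBIC)
s2=cv2.resize(im["side"][160:205,240:300],None,fx=5.5,fy=5.5,interpolation=cv2.INTER_CUBIC)
o=np.zeros((595,798,3));o[:t.shape[0]]=t;o[345:345+s.shape[0],:330]=s;o[345:345+s2.shape[0],400:730]=s2
cv2.imwrite("pics/c.png",np.clip(o*1.3,0,255))
```

```text
top blue [202.9  178.24  13.52  13.65] [0.5337 0.2111 0.051 ] foot [204.15 179.82  32.15  32.46] [0.5331 0.2107 0.012 ]
side blue [268.38 177.56   6.87  12.57] [0.5338 0.2028 0.051 ] foot [268.12 187.85  16.88  29.87] [0.533  0.1953 0.012 ]
tri blue [array([0.5344, 0.2116, 0.0462]), np.float64(0.0001)][ WARN:0@0.067] global loadsave.cpp:1063 imwrite_ Unsupported depth image for selected encoder is fallbacked to CV_8U.
```

View pics/c.png

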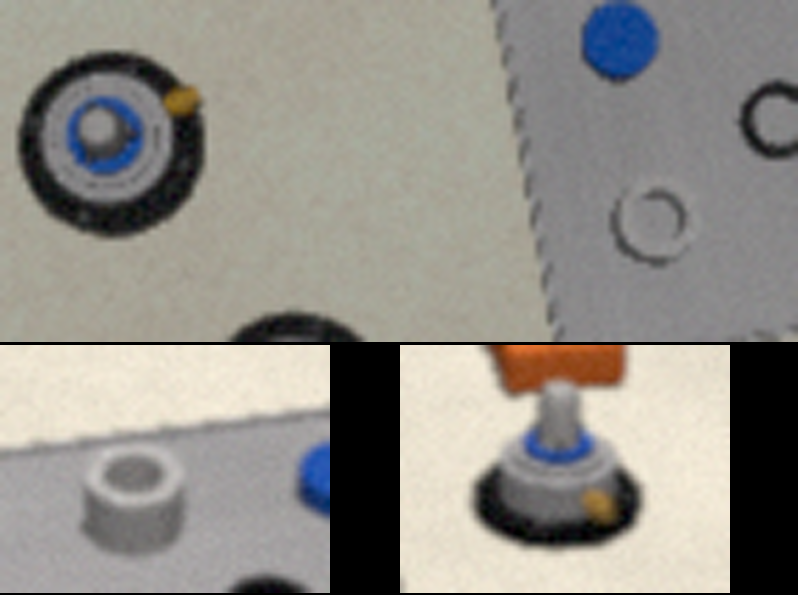

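This shows the necked cell at crop (103,140), raw (203,178). The collar's top face is at crop (651,222), raw (299,194), and its side-view rim centre is at raw (259.4,239.2). The necked cell is the farthest one, so it is the target.

Run:
```python
from h import *
p,e=tri((259.4,238.9),(298.9,193.7));print("collar top",np.round(p,4),round(e,4),np.round(atz("top",298.9,193.7,.038),4),np.round(atz("side",259.4,238.9,.038),4))
for nm,u,v,z in(("tin",620,40,.022),("ring",778,119,.016)):print(nm,np.round(atz("top",u/5.7+184.6,v/5.7+154.6,z),3))
# neck top and pixel fits: neck cap in side at crop (559,388), top (98,127)
a=((559-400)/5.5+239.6,(384-345)/5.5+159.6);b=(98/5.7+184.6,126/5.7+154.6)
print("neck top",[np.round(q,4) for q in tri(a,b)],np.round(atz("top",*b,.09),4))
```

```text
collar top [ 0.4816 -0.1223  0.0295] 0.0053 [ 0.4781 -0.1214  0.038 ] [ 0.4837 -0.1325  0.038 ]
tin [ 0.594 -0.106  0.022]
ring [ 0.544 -0.204  0.016]
neck top [array([0.534 , 0.2107, 0.0911]), np.float64(0.0002)] [0.534  0.2109 0.09  ]
```

{"name": "step_arm", "arguments": {
  "increments": [
    [87.8,[-57,-17,0],0],
    [87.8,[-57,-17,0],0],
    [87.8,[-57,-17,0],0],
    [87.8,[-57,-17,0],0],
    [87.8,[-57,-17,0],0],
    [87.8,[-57,-17,0],0],
    [87.8,[0,-60,0],0],
    [87.8,[0,-60,0],0]
  ]
}}

```text
clock: 1.4
tcp_pos: [0.4179, 0.2909, 0.2223]
orientation: [-0.0, 0.112, 0.994, -0.0]
ft_force: [0.3, -0.2, 0.6]
finger_gap: 0.0877
grasp_force: 0.0
```

{"name": "step_arm", "arguments": {
  "increments": [
    [87.8,[-22,-56,0],0],
    [87.8,[-22,-56,0],0],
    [87.8,[-22,-56,0],0],
    [87.8,[-22,-56,0],0],
    [87.8,[-22,-56,0],0],
    [87.8,[-22,-56,20],0],
    [87.8,[-21,-55,40],0],
    [87.8,[0,0,40],0]
  ]
}}

```text
clock: 2.4
tcp_pos: [0.4807, -0.1188, 0.1277]
orientation: [0.002, 0.114, 0.993, -0.001]
ft_force: [0.8, 0.2, -0.8]
finger_gap: 0.0879
grasp_force: 0.0
```

{"name": "step_arm", "arguments": {
  "increments": [
    [87.8,[0,0,30],0],
    [87.8,[0,0,20],0],
    [87.8,[0,0,0],0]
  ]
}}

```text
clock: 2.78
tcp_pos: [0.4775, -0.1143, 0.0767]
orientation: [-0.002, 0.112, 0.994, 0.0]
ft_force: [0.6, -0.2, 0.1]
finger_gap: 0.088
grasp_force: 0.0
```

Run:
```python
from h import *
s=bot.read_state();print(np.round(s["tcp_pos"],4),np.round(s["joints"],2))
a=bot.snapshot("side")[:,:,::-1];p=s["tcp_pos"];print(proj("side",p),proj("side",[p[0],p[1],.038]))
cv2.imwrite("pics/d.png",cv2.resize(a[190:275,210:320],None,fx=7,fy=7,interpolation=cv2.INTER_CUBIC))
```

```text
[ 0.4775 -0.1143  0.0767] [-0.38  0.4   1.9  -0.    0.85 -1.72]
[256.92674693 224.10502137] [256.91463966 234.9658031 ]
```

View pics/d.png

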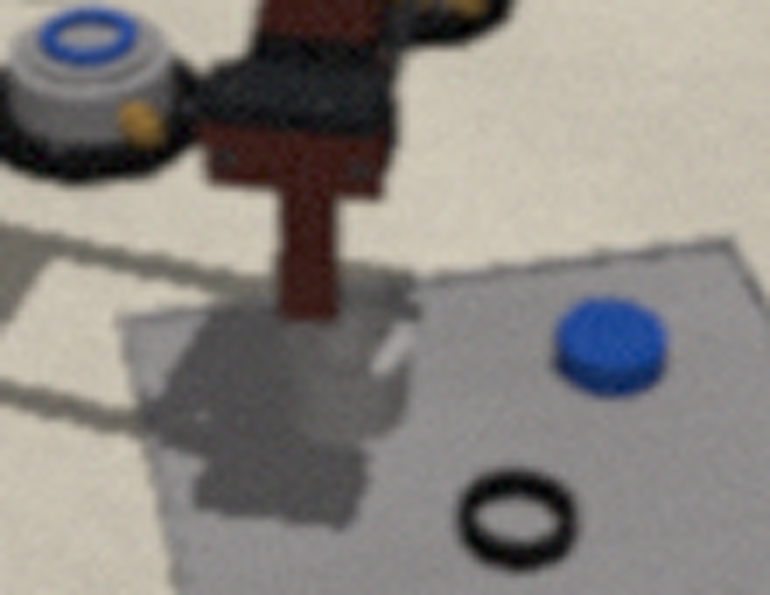

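The picture shows the collar in shadow, centred at side column ~259.3, which is 2.4 px right of the TCP column. I'll correct by about 6 mm in x and y, then descend and grip.

{"name": "step_arm", "arguments": {
  "increments": [
    [87.8,[-6,-6.5,0],0],
    [87.8,[0,0,25],0],
    [87.8,[0,0,25],0],
    [87.8,[0,0,14],0],
    [87.8,[0,0,1.5],0],
    [87.8,[0,0,0],0]
  ]
}}

```text
clock: 3.58
tcp_pos: [0.4837, -0.1226, 0.013]
orientation: [0.001, 0.112, 0.994, -0.0]
ft_force: [-0.6, 0.1, 1.4]
finger_gap: 0.0877
grasp_force: 0.0
```

{"name": "step_arm", "arguments": {
  "increments": [
    [45,[0,0,0],0],
    [45,[0,0,0],0],
    [45,[0,0,0],0],
    [45,[0,0,0],0],
    [45,[0,0,0],0],
    [45,[0,0,0],0]
  ]
}}

```text
clock: 4.32
tcp_pos: [0.4832, -0.1225, 0.0125]
orientation: [0.0, 0.112, 0.994, -0.0]
ft_force: [-0.1, -1.6, 4.1]
finger_gap: 0.0509
grasp_force: 30.0
```

{"name": "step_arm", "arguments": {
  "increments": [
    [75,[0,0,0],0],
    [75,[0,0,0],0],
    [75,[0,0,0],0],
    [75,[0,0,0],0.17],
    [75,[0,0,0],0.175],
    [75,[0,0,0],0.175],
    [75,[0,0,0],0.175],
    [75,[0,0,0],0.175]
  ]
}}

```text
clock: 5.32
tcp_pos: [0.483, -0.1222, 0.0122]
orientation: [-0.0, 0.522, 0.853, -0.0]
ft_force: [-0.0, 0.3, -0.5]
finger_gap: 0.0751
grasp_force: 0.0
```

{"name": "step_arm", "arguments": {
  "increments": [
    [75,[0,0,0],0.175],
    [75,[0,0,0],0.175],
    [75,[0,0,0],0.175],
    [75,[0,0,0],0.175],
    [75,[0,0,0],0],
    [45,[0,0,0],0],
    [45,[0,0,0],0],
    [45,[0,0,0],0]
  ]
}}

```text
clock: 6.32
tcp_pos: [0.4831, -0.1223, 0.0123]
orientation: [0.0, 0.781, 0.624, -0.0]
ft_force: [-1.0, 0.4, -0.5]
finger_gap: 0.0508
grasp_force: 30.0
```

{"name": "step_arm", "arguments": {
  "increments": [
    [45,[0,0,0],0],
    [45,[0,0,0],0],
    [45,[0,0,0],0],
    [45,[0,0,-5],0],
    [45,[0,0,-30],0],
    [45,[0,0,-40],0],
    [45,[0,0,-40],0],
    [45,[0,0,0],0]
  ]
}}

```text
clock: 7.32
tcp_pos: [0.4852, -0.1231, 0.1303]
orientation: [0.003, 0.781, 0.624, 0.002]
ft_force: [-0.2, -0.8, -1.8]
finger_gap: 0.0511
grasp_force: 30.0
```

{"name": "step_arm", "arguments": {
  "increments": [
    [45,[30,-3,-10],0],
    [45,[48,-3,0],0],
    [45,[50,-3,0],0],
    [45,[50,-3,0],0],
    [45,[50,-3,0],0],
    [45,[50,-3,0],0],
    [45,[38,-3,0],0],
    [45,[20,-2.7,0],0]
  ]
}}

```text
clock: 8.32
tcp_pos: [0.5334, 0.2121, 0.1359]
orientation: [-0.0, 0.781, 0.625, -0.001]
ft_force: [-0.9, -0.4, -1.3]
finger_gap: 0.0505
grasp_force: 30.0
```

{"name": "step_arm", "arguments": {
  "increments": [
    [45,[0,0,0],0],
    [45,[0,0,0],0],
    [45,[0,0,0],0]
  ]
}}

```text
clock: 8.7
tcp_pos: [0.534, 0.2092, 0.1372]
orientation: [0.0, 0.782, 0.623, -0.0]
ft_force: [0.5, -0.3, -1.4]
finger_gap: 0.0508
grasp_force: 30.0
```

Run:
```python
from h import *
s=bot.read_state();p=s["tcp_pos"];print(np.round(p,4),np.round(s["joints"],2))
u=p-[0,0,.0083];print("proj underside",proj("side",u),"neck top",proj("side",[.534,.211,.09]),"collar top at",proj("side",u+[0,0,.034]))
a=bot.snapshot("side")[:,:,::-1]
cv2.imwrite("pics/e.png",cv2.resize(a[130:205,225:325],None,fx=8,fy=8,interpolation=cv2.INTER_CUBIC))
```

```text
[0.534  0.2092 0.1372] [ 0.25  0.41  1.66 -0.    1.07  0.48]
proj underside [268.71668098 157.34056391] neck top [268.46998734 166.94808037] collar top at [268.89898577 148.47547067]
```

View pics/e.png

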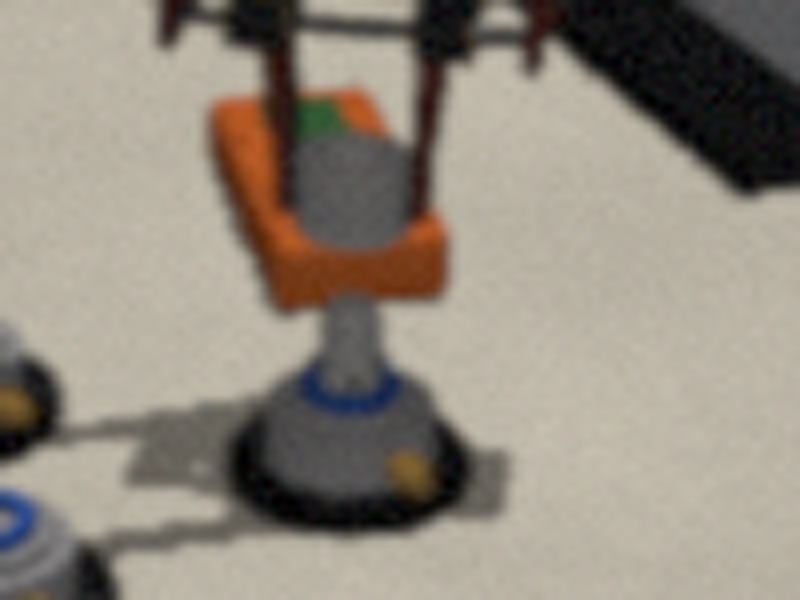

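The held collar is centred at crop column 353, against 352.5 for the neck, so x agrees. I'll shift y by about 1.8 mm and lower it over the tip of the neck, watching forces.

{"name": "step_arm", "arguments": {
  "increments": [
    [45,[1.7,-0.5,0],0],
    [45,[0,0,15],0],
    [45,[0,0,15],0],
    [45,[0,0,8],0],
    [45,[0,0,6],0],
    [45,[0,0,0],0]
  ]
}}

```text
clock: 9.5
tcp_pos: [0.5338, 0.2124, 0.0927]
orientation: [-0.0, 0.781, 0.624, -0.0]
ft_force: [0.9, -0.2, -0.2]
finger_gap: 0.0511
grasp_force: 30.0
```

{"name": "step_arm", "arguments": {
  "increments": [
    [45,[0,0,3],0],
    [45,[0,0,3],0],
    [45,[0,0,0],0]
  ]
}}

```text
clock: 9.88
tcp_pos: [0.534, 0.2124, 0.0872]
orientation: [-0.0, 0.781, 0.624, -0.0]
ft_force: [0.2, 0.3, -1.4]
finger_gap: 0.0509
grasp_force: 30.0
```

{"name": "step_arm", "arguments": {
  "increments": [
    [45,[0,0,4],0],
    [45,[0,0,4],0],
    [45,[0,0,4],0],
    [45,[0,0,4],0],
    [45,[0,0,1.5],0],
    [45,[0,0,0],0]
  ]
}}

```text
clock: 10.62
tcp_pos: [0.5341, 0.2124, 0.0696]
orientation: [-0.0, 0.781, 0.624, -0.0]
ft_force: [0.8, 0.7, -0.9]
finger_gap: 0.0508
grasp_force: 30.0
```

{"name": "step_arm", "arguments": {
  "increments": [
    [45,[0,0,1],0],
    [45,[0,0,1],0],
    [45,[0,0,0.5],0],
    [45,[0,0,0],0]
  ]
}}

```text
clock: 11.12
tcp_pos: [0.5342, 0.2124, 0.0677]
orientation: [0.0, 0.781, 0.624, 0.0]
ft_force: [-0.5, -0.3, 2.7]
finger_gap: 0.0507
grasp_force: 30.0
```

{"name": "step_arm", "arguments": {
  "increments": [
    [45,[0,0,0.7],-0.08],
    [45,[0,0,0],-0.08],
    [45,[0,0,0],-0.08],
    [45,[0,0,0],0]
  ]
}}

```text
clock: 11.62
tcp_pos: [0.5348, 0.2126, 0.0675]
orientation: [0.0, 0.701, 0.713, 0.001]
ft_force: [-0.7, 1.1, 7.0]
finger_gap: 0.051
grasp_force: 30.0
```

{"name": "step_arm", "arguments": {
  "increments": [
    [45,[0,0,0],-0.08],
    [45,[0,0,0],-0.08],
    [45,[0,0,0],-0.08],
    [45,[0,0,0],0]
  ]
}}

```text
clock: 12.12
tcp_pos: [0.5348, 0.2127, 0.0676]
orientation: [0.0, 0.61, 0.792, 0.001]
ft_force: [-0.9, 0.0, 6.8]
finger_gap: 0.0507
grasp_force: 30.0
```

{"name": "step_arm", "arguments": {
  "increments": [
    [45,[0,0,0],-0.08],
    [45,[0,0,0],-0.08],
    [45,[0,0,0],-0.08],
    [45,[0,0,0],0]
  ]
}}

```text
clock: 12.62
tcp_pos: [0.5348, 0.2127, 0.0675]
orientation: [0.001, 0.511, 0.86, 0.001]
ft_force: [-0.5, 0.0, 6.3]
finger_gap: 0.0505
grasp_force: 30.0
```

{"name": "step_arm", "arguments": {
  "increments": [
    [45,[0,0,0],-0.08],
    [45,[0,0,0],-0.08],
    [45,[0,0,0],-0.08],
    [45,[0,0,0],0]
  ]
}}

```text
clock: 13.12
tcp_pos: [0.5344, 0.2124, 0.067]
orientation: [0.0, 0.405, 0.914, 0.0]
ft_force: [-0.7, -1.0, 5.2]
finger_gap: 0.0509
grasp_force: 30.0
```

{"name": "step_arm", "arguments": {
  "increments": [
    [45,[0,0,0.7],0],
    [45,[0,0,0],0]
  ]
}}

```text
clock: 13.38
tcp_pos: [0.5346, 0.2123, 0.0667]
orientation: [0.0, 0.406, 0.914, 0.0]
ft_force: [-1.8, -1.5, 9.0]
finger_gap: 0.0505
grasp_force: 30.0
```

```bash
python3 -c "
from h import *
s=bot.read_state();print(np.round(s['tcp_pos'],4),np.round(s['ft_force'],2),np.round(s['torque'],3))"
```

```text
[0.5346 0.2123 0.0667] [-1.84 -1.47  9.  ] [-0.295  0.393  0.119]
```

{"name": "step_arm", "arguments": {
  "increments": [
    [45,[0,0,0],-0.05],
    [45,[0,0,0],0]
  ]
}}

```text
clock: 13.62
tcp_pos: [0.5345, 0.2123, 0.066]
orientation: [0.0, 0.383, 0.924, -0.0]
ft_force: [-0.1, -2.3, 2.5]
finger_gap: 0.0504
grasp_force: 30.0
```

```bash
python3 -c "
from h import *
s=bot.read_state();print(np.round(s['tcp_pos'],4),np.round(s['ft_force'],2),np.round(s['torque'],3))"
```

```text
[0.5345 0.2123 0.066 ] [-0.13 -2.35  2.55] [-0.282  0.052  0.052]
```

{"name": "step_arm", "arguments": {
  "increments": [
    [45,[0,0,0],-0.06],
    [45,[0,0,1],0],
    [45,[0,0,1],0],
    [45,[0,0,0],0]
  ]
}}

```text
clock: 14.12
tcp_pos: [0.5339, 0.2122, 0.0635]
orientation: [-0.0, 0.355, 0.935, -0.0]
ft_force: [0.1, -1.1, -1.7]
finger_gap: 0.0506
grasp_force: 30.0
```

```bash
python3 -c "
from h import *
s=bot.read_state();print(np.round(s['tcp_pos'],4),np.round(s['ft_force'],2),np.round(s['torque'],3))"
```

```text
[0.5339 0.2122 0.0635] [ 0.05 -1.15 -1.72] [-0.331 -0.071  0.022]
```

It's in: the collar dropped with no resistance. Now I'll push it straight down against the spring.

{"name": "step_arm", "arguments": {
  "increments": [
    [45,[0,0,2],0],
    [45,[0,0,2],0],
    [45,[0,0,2],0],
    [45,[0,0,2],0],
    [45,[0,0,1.5],0],
    [45,[0,0,0],0]
  ]
}}

```text
clock: 14.88
tcp_pos: [0.534, 0.2123, 0.0547]
orientation: [-0.0, 0.354, 0.935, -0.0]
ft_force: [-2.4, -2.4, 5.2]
finger_gap: 0.0507
grasp_force: 30.0
```

{"name": "step_arm", "arguments": {
  "increments": [
    [45,[0,0,1],0],
    [45,[0,0,1],0],
    [45,[0,0,0.5],0],
    [45,[0,0,0],0]
  ]
}}

```text
clock: 15.38
tcp_pos: [0.534, 0.2123, 0.0533]
orientation: [0.0, 0.354, 0.935, -0.0]
ft_force: [-5.3, -2.5, 15.9]
finger_gap: 0.0507
grasp_force: 30.0
```

{"name": "step_arm", "arguments": {
  "increments": [
    [45,[0,0,0.5],0],
    [45,[0,0,0],0],
    [45,[0,0,0],0],
    [45,[0,0,0],0]
  ]
}}

```text
clock: 15.88
tcp_pos: [0.534, 0.2123, 0.0533]
orientation: [0.0, 0.354, 0.935, -0.0]
ft_force: [-5.7, -4.3, 20.0]
finger_gap: 0.0508
grasp_force: 30.0
```

Run:
```python
from h import *
a=bot.snapshot("side")[:,:,::-1]
cv2.imwrite("pics/f.png",cv2.resize(a[130:205,225:325],None,fx=8,fy=8,interpolation=cv2.INTER_CUBIC))
```

```text
(no output)
```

View pics/f.png

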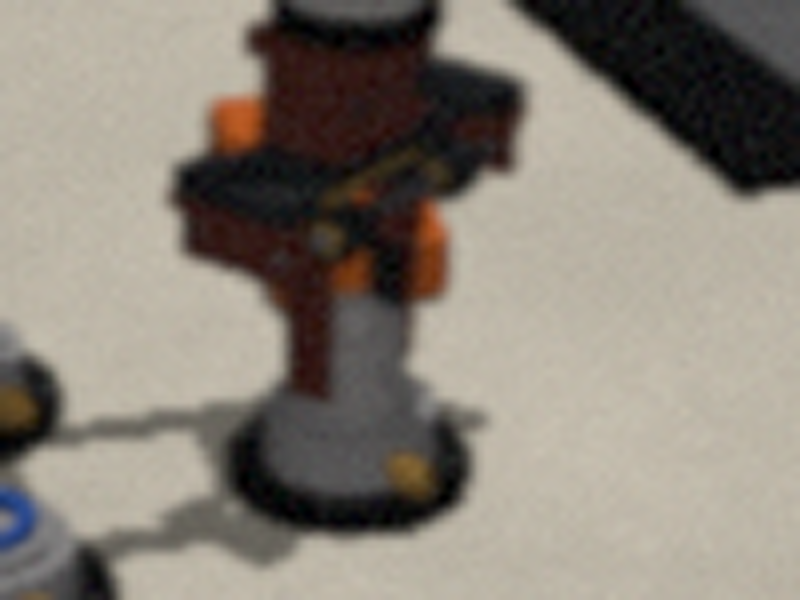

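The collar (crop 290–410, 290–395) sits flush on the flange and the blue ring is hidden. The height stays at the home value while the push rises to 20 N, so it is seated. I'll hand the job in now.

```bash
python3 -c "
from workcell import bot
print(bot.finish_job())"
```

```text
the job is handed in; nothing more can be done
None
```

The collar is keyed over the pins and held fully home on the flange of the farthest cell with about 20 N of push; I handed the job in at about 16 s, and no result came back.

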